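# Release the transport lock of a portable balance

## Robot

A 6-joint arm with a two-finger parallel gripper is mounted at the origin on a cart in front of the work surface, level with it; the furniture and walls round the work are solid. World frame = base frame: x ahead of the robot, y to its left, z up, the work surface at z = 0. Lengths are in m, angles in rad, forces in N, time in s.
With the tool pointing down it reaches from about 0.325 to 0.9 m from the base axis. Payload 6.1 kg.
Tool frame: the origin (TCP) lies between the finger pads; the fingertips stand 25 mm ahead of it and the grasp point (between the pads) lies 6 mm ahead of it; z points along the fingers, y is the direction in which the jaws open and shut (so a half turn about z gives the same grasp; the last joint's range is limited). The gripper opens to 85 mm and grips with 20 to 120 N. Pads are 22 mm wide; open, the fingers measure 114 mm over their backs; the gripper's body (76 mm by 85 mm) begins 54 mm behind the grasp point. The pads swing forward as they close: fully open they stand 13 mm farther back than shut.
Start: joints at [1.198, 0.22, 1.526, -0, 1.395, -0.126], TCP at [0.153, 0.606, 0.222] pointing down, gripper open.
Joint ranges: [-2.98, 2.98], [-0.91, 2.08], [0.09, 2.57], [-1.24, 4.39], [0.2, 2.65], [-2.68, 2.68]. Speed limits (rad/s): [2.57, 2.57, 3.01, 3.14, 3.14, 3.14].

## Interface

Orientations are given as a unit quaternion [w, x, y, z].
In Python, from bench import sensors, camera, robot, finder gives the robot as it stands.
- The arm moves only by the shell command python3 -m crank 'ROWS' [FORCE]. ROWS is JSON, a list of rows, each a list of 7 numbers: the shift along the tool's x, y, z in units of 40 mm (1.0 is 40 mm), then the turn, a rotation vector about the tool's x, y, z in rad, then the gripper's target within -1 to 1 (fully open at 1, half-way at 0, shut at -1). In form: [[dx, dy, dz, rx, ry, rz, gripper], ...]. A call has 1 to 10 rows; each row shifts and turns the commanded pose from where the row before left it, along the tool's axes as they then stand; what a row does not reach is not made up. A row lasts 1/10 s, in which the tool goes at most 50 mm and 8.59 degrees, less where a joint would pass 70% of its speed; a pose out of reach is approached as far as the arm can. A call is refused whole if a number of a shift passes 1 or a number of a turn 0.15, either way. A call with a gripper value outside its range is refused whole. The fingers move at their own pace and stop on an object; FORCE is the grip in N (left out, the last holds). Time passes only in rows, so rows that do not move let the fingers close. It gives the time, the measured TCP pose, the force and the opening at its end, in the units of the state.
- sensors.get_obs(): the state, without advancing time (a new reading comes with each control period).
- camera(name): name is "side" or "top" or "wrist"; returns a dict with "pixels" (480x640x3 uint8, blue, green, red), "range_z" (480x640 float32, m along the optical axis (not along the pixel's ray), 0 where there is no reading), "camera_matrix" (3x3 intrinsics, pixels), "dist" ([k1, k2, p1, p2, k3] as OpenCV has them; the pictures are not rectified), "cam_to_world" (4x4, takes a point from camera to world coordinates). Camera axes: x right, y down, z forward; pixel columns grow to the right and rows downward; lengths in m; the calibration is good to about 2 mm. A picture is of the moment at which its call begins.
- robot.sign_off(): hands the job in, once; it reports no verdict.
Trained networks look in a picture, given as the dict that the camera call returned (one of the last four; its "shot" number tells which), for a name from the list of things; names that differ only in an ending like _2 or _b are one class to them, and where a whole thing is asked for, a point or a joint stands for the part that bears it (a point fixed in the world has none). Each returns a list of dicts, best first, with "p" (0 to 1); they miss things now and then, are a little off and sometimes report something else, mostly with a low value. They report only what shows in the picture. A call takes as long as a camera call.
- finder.recognise(picture, target): "centre" ([x, y, z] in m, in the coordinates of the camera as it stood for that picture, good to about 4 mm: the middle of the surface that is visible of it).
- finder.cut_out(picture, target): "mask" (480x640 bool, what is visible of it).
The state is a dict: "time_s": time; "q": joint angles; "qd": joint speeds; "joint_efforts": joint torques, N m; "tool_pos": TCP position; "tcp_rot": TCP orientation; "ft_force": force on the tool from outside, world axes, zero at the start; "torque": the same for the moment, N m; "gripper_width": finger opening in m.
Only numpy, scipy, OpenCV 4.12 (cv2) and the standard library are available. Lean on these libraries where they do the work, as an engineer would, in place of code of your own. Each camera call takes 0.05 s, during which the arm holds its last target. There are 200 camera calls.

## Task

Get the portable balance ready for weighing: push its red transport-lock grip along its slot, away from the robot, all the way to the stop at the green-dot end, and let go of it there. Leave the black range grip beside it where it is set, and do not disturb the soil tin standing next to the balance.

Things in the scene. Friction and masses are not known exactly. Their poses are not given: they have to be found in the camera images.
- lock_slide_grip (a point): grip point of the red transport-lock tab on the deck of the white balance: on the tab's centre line, 10 mm below its top; x axis along the slot towards the green dot, z up. Tab 14 mm along the slot, 22 mm across, top 81.5 mm above the worktop, deck 44 mm; the tab stands on an 18 x 24 mm foot (top 53.5 mm above the worktop). Balance fixed to the bench, turned up to 0.2 rad either way
- lock_slide (a joint): travel of the red tab in m: 0 = locked, at the red-dot end near the robot; 0.050 = released, against the stop at the green-dot end, away from the robot. Starts at 0 to 0.010. Slides with about 2 N of friction, no spring, stays where it is left
- range_slide_grip (a point): the like point on the black range tab: same shape and size, in a parallel slot with white dots 56 mm beside the red one's; which of the two is on the left varies. To be left where it is set. The balance's housing is 112 mm deep, 210 mm wide; a round steel pan (84 mm wide, top 53 mm above the worktop) is at its right end
- sample_tin_mid (a point): centre (half-way up) of the loose round metal tin of soil, 60 mm across and 26 mm high, on the worktop to the right of the balance; to be left alone. Beware: a black fixed microscope, 0.39 m tall, stands left of the balance (within 0.10 m of x = 0.51, y = -0.04); come to the balance over it at 0.45 m or higher, or round its front. A thin upright rod on a black foot plate stands behind the balance

How it is judged:
At the end, for the whole second after the job is handed in: The red lock grip is released and rests within 10 mm of its stop at the green-dot end; the black range grip is within 10 mm and the soil tin within 15 mm of where each stood (value of joint lock_slide above 0.04 m and distance of range_slide_grip from where it was at the start of the episode below 0.01 m and distance of sample_tin_mid from where it was at the start of the episode below 0.015 m); the robot touches nothing.
It fails at once if the black range grip is moved by more than 10 mm (distance of range_slide_grip from where it was at the start of the episode above 0.01 m).
It fails at once if the soil tin is moved by more than 15 mm (distance of sample_tin_mid from where it was at the start of the episode above 0.015 m).
It also fails if it takes over 38 s, if anything falls off the work surface, if the arm or the gripper's body presses on something with over 40 N, if the wrist force passes 120 N, or if a joint passes its speed limit or range.

## Working session

There is one attempt and no reset: what is moved stays moved. The work goes in short steps, Python scripts to look and compute and a shell command to move; the robot and the scene stay as the last step left them, time stands still between calls to the robot, and variables do not carry over. Pictures are saved under pics/ and viewed, about 8 in all and at most 12, crops included, and the job is handed in when it is done.

```bash
mkdir -p pics
cat > h.py <<'E'
import numpy as np, cv2
from bench import sensors, camera, robot, finder
def w(pic,c):
    return (pic["cam_to_world"]@np.r_[c,1])[:3]
def pts(pic,mask):
    m=mask&(pic["range_z"]>0); v,u=np.nonzero(m); z=pic["range_z"][m]
    n=cv2.undistortPoints(np.c_[u,v].astype(np.float64)[:,None],pic["camera_matrix"],np.array(pic["dist"]))[:,0]
    P=np.c_[n*z[:,None],z]; T=pic["cam_to_world"]
    return P@T[:3,:3].T+T[:3,3]
def cm(pic,p):
    T=np.linalg.inv(pic["cam_to_world"]); q=T[:3,:3]@p+T[:3,3]
    return cv2.projectPoints(q[None],np.zeros(3),np.zeros(3),pic["camera_matrix"],np.array(pic["dist"]))[0].ravel()
E
python3 - <<'E'
from h import *
ims=[]
for n in("top","side"):
    p=camera(n); ims.append(p["pixels"])
    cv2.imwrite(f"pics/{n}0.png",p["pixels"])
    for t in("lock_slide_grip","range_slide_grip","sample_tin_mid"):
        r=finder.recognise(p,t); c=finder.cut_out(p,t)
        for k in r[:2]: print(n,t,round(k["p"],2),w(p,k["centre"]).round(3),cm(p,w(p,k["centre"])).round())
        for k in c[:1]:
            P=pts(p,k["mask"]); print("  mask",round(k["p"],2),k["mask"].sum(),np.median(P,0).round(3),P.min(0).round(3),P.max(0).round(3))
print(sensors.get_obs())
E
```

```text
top lock_slide_grip 0.66 [ 0.475 -0.192  0.08 ] [233. 265.]
  mask 0.65 205 [ 0.473 -0.19   0.08 ] [ 0.466 -0.2    0.045] [ 0.483 -0.174  0.086]
top range_slide_grip 0.67 [ 0.494 -0.25   0.085] [269. 252.]
  mask 0.61 179 [ 0.497 -0.248  0.08 ] [ 0.491 -0.259  0.051] [ 0.508 -0.234  0.086]
top sample_tin_mid 0.69 [ 0.459 -0.454  0.014] [394. 276.]
  mask 0.73 945 [ 0.461 -0.453  0.01 ] [ 0.431 -0.482 -0.001] [ 0.488 -0.423  0.031]
side lock_slide_grip 0.76 [ 0.474 -0.202  0.066] [286. 204.]
  mask 0.53 204 [ 0.472 -0.2    0.066] [ 0.465 -0.206  0.02 ] [ 0.483 -0.106  0.083]
side range_slide_grip 0.55 [ 0.5   -0.262  0.068] [310. 217.]
  mask 0.68 182 [ 0.473 -0.2    0.066] [ 0.465 -0.206  0.048] [ 0.483 -0.183  0.083]
side sample_tin_mid 0.63 [ 0.501 -0.26   0.066] [310. 217.]
side sample_tin_mid 0.57 [ 0.461 -0.457  0.014] [313. 316.]
{'time_s': 0.7, 'q': array([ 1.19787884e+00,  2.20378081e-01,  1.52650251e+00, -2.78046053e-05,
        1.39466086e+00, -1.26081110e-01]), 'qd': array([ 0.00030557,  0.00192574, -0.00117248, -0.0021167 , -0.00102922,
       -0.00062321]), 'joint_efforts': array([ 3.19253622e-04, -4.96685708e+01, -3.89648259e+01, -1.24634371e-04,
        4.78660204e-04, -1.01898820e-05]), 'tool_pos': array([0.15271432, 0.60606109, 0.2223119 ]), 'tcp_rot': array([1.95841638e-05, 1.23102691e-01, 9.92393937e-01, 2.14260391e-05]), 'ft_force': array([-1.01531313,  0.22454384, -0.55577043]), 'torque': array([0.03494878, 0.00444284, 0.00913821]), 'gripper_width': 0.08581988515462254}
```

View pics/top0.png

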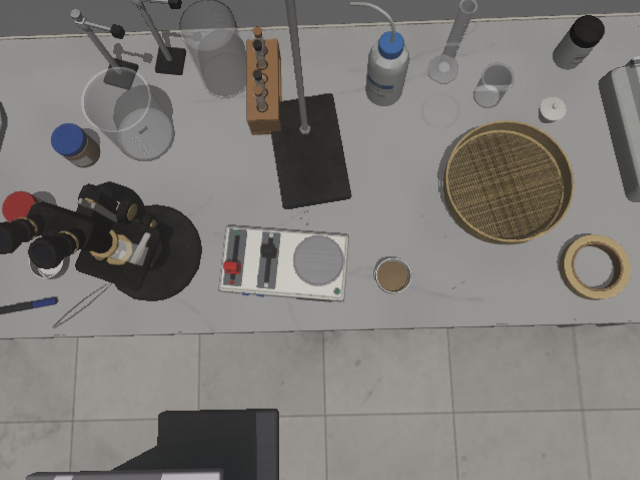

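View pics/side0.png

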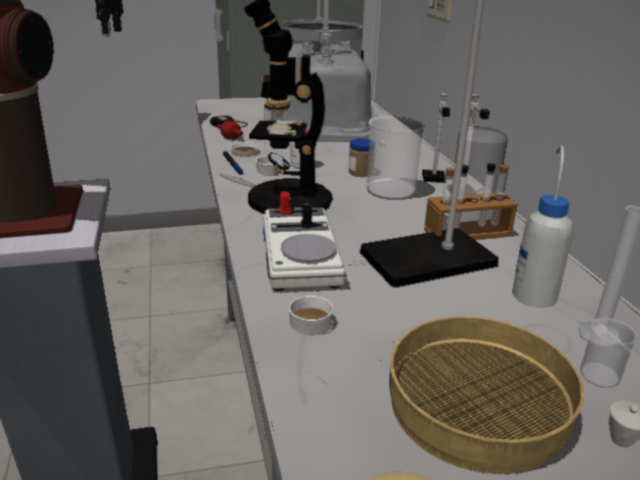

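Run:
```python
from h import *
p=camera("top")
P=pts(p,np.ones((480,640),bool)); C=p["pixels"][p["range_z"]>0]
m=(abs(P[:,2]-.044)<.006)&(P[:,0]>.38)&(P[:,0]<.62)&(P[:,1]<-.1)&(P[:,1]>-.42)&(C.min(1)>150)
r=cv2.minAreaRect(P[m][:,:2].astype(np.float32)*1000); print(r,m.sum())
R=finder.cut_out(p,"lock_slide_grip")[0]["mask"]; Q=pts(p,R); Q=Q[Q[:,2]>.075]
print("top face",len(Q),Q.mean(0),cv2.minAreaRect(Q[:,:2].astype(np.float32)*1000))
s=sensors.get_obs();from scipy.spatial.transform import Rotation as Ro
print(Ro.from_quat(s["tcp_rot"],scalar_first=True).as_matrix().round(3))
```

```text
((483.3621826171875, -269.7727355957031), (202.24205017089844, 103.91731262207031), 83.84611511230469) 3080
top face 117 [ 0.47498426 -0.18863143  0.0813951 ] ((475.0755310058594, -188.4012451171875), (20.796411514282227, 13.890146255493164), 87.86471557617188)
[[-0.97   0.244 -0.   ]
 [ 0.244  0.97  -0.   ]
 [ 0.    -0.    -1.   ]]
```

The top view shows the red tab at about (233,267), near the red-dot end of its slot. The black tab is to its right at (268,251), with the pan at (318,260) and the tin at (393,275). The microscope is on the left around (150,250). The side view agrees: red tab at (286,203), black at (307,216). The slot yaw is about -0.107 rad. My plan is to shut the fingers, go over the microscope, come down behind the red tab and push.

```bash
python3 -m crank '[[0,0,-1,0,0,-0.139,-1],[0,0,-1,0,0,0,-1],[0,0,-1,0,0,0,-1],[0,0,-1,0,0,0,-1],[0,0,-1,0,0,0,-1],[0,0,-1,0,0,0,-1],[0,0,-1,0,0,0,-1],[0,0,0,0,0,0,-1]]' 40
```

```text
time_s: 1.6
tool_pos: [0.153, 0.6068, 0.5102]
tcp_rot: [0.002, 0.054, 0.999, 0.006]
ft_force: [-0.5, -0.7, 0.7]
gripper_width: 0.0002
```

```bash
python3 -m crank '[[-0.46,-0.945,0,0,0,0,-1],[-0.46,-0.945,0,0,0,0,-1],[-0.46,-0.945,0,0,0,0,-1],[-0.46,-0.945,0,0,0,0,-1],[-0.46,-0.945,0,0,0,0,-1],[-0.46,-0.945,0,0,0,0,-1],[-0.46,-0.945,0,0,0,0,-1],[-0.46,-0.945,0,0,0,0,-1],[-0.46,-0.945,0,0,0,0,-1],[-0.46,-0.945,0,0,0,0,-1]]'
```

```text
time_s: 2.6
tool_pos: [0.2949, 0.2089, 0.5019]
tcp_rot: [0.0, 0.054, 0.999, 0.0]
ft_force: [0.9, -0.5, 0.4]
gripper_width: 0.0
```

```bash
python3 -m crank '[[-0.46,-0.945,0,0,0,0,-1],[-0.46,-0.945,0,0,0,0,-1],[-0.46,-0.945,0,0,0,0,-1],[-0.46,-0.945,0,0,0,0,-1],[-0.46,-0.945,0,0,0,0,-1],[-0.46,-0.945,0,0,0,0,-1],[-0.46,-0.945,0,0,0,0,-1],[-0.46,-0.945,0,0,0,0,-1],[-0.46,-0.945,0,0,0,0,-1],[0,0,0,0,0,0,-1]]'
```

```text
time_s: 3.6
tool_pos: [0.4236, -0.1496, 0.4996]
tcp_rot: [-0.002, 0.056, 0.998, 0.0]
ft_force: [-1.0, 0.7, -0.4]
gripper_width: 0.0002
```

```bash
python3 -m crank '[[-0.49,-0.83,0,0,0,0,-1],[0,0,1,0,0,0,-1],[0,0,1,0,0,0,-1],[0,0,1,0,0,0,-1],[0,0,1,0,0,0,-1],[0,0,1,0,0,0,-1],[0,0,1,0,0,0,-1],[0,0,1,0,0,0,-1],[0,0,0.5,0,0,0,-1],[0,0,0,0,0,0,-1]]'
python3 - <<'E'
from h import *
ims=[]
for n in ("wrist","top"):
    p=camera(n); cv2.imwrite(f"pics/{n}1.png",p["pixels"])
    for t in("lock_slide_grip","range_slide_grip"):
        for c in finder.cut_out(p,t)[:1]:
            Q=pts(p,c["mask"]); Q=Q[Q[:,2]>.075]
            if len(Q): print(n,t,round(c["p"],2),len(Q),Q.mean(0).round(4),cv2.minAreaRect(Q[:,:2].astype(np.float32)*1000))
print(sensors.get_obs()["tool_pos"])
E
```

```text
time_s: 4.6
tool_pos: [0.4364, -0.1787, 0.1983]
tcp_rot: [-0.003, 0.054, 0.999, 0.002]
ft_force: [-1.0, 0.2, -0.0]
gripper_width: -0.0002
wrist lock_slide_grip 0.86 334 [ 0.4694 -0.1895  0.085 ] ((452.52459716796875, -186.65347290039062), (20.906524658203125, 55.59226608276367), 82.63850402832031)
wrist range_slide_grip 0.87 393 [ 0.4967 -0.2471  0.0813] ((497.8164978027344, -247.5789794921875), (21.40810775756836, 13.355937004089355), 84.80286407470703)
top range_slide_grip 0.72 122 [ 0.4996 -0.2466  0.0812] ((499.9936218261719, -246.19398498535156), (21.821212768554688, 14.61324691772461), 78.65741729736328)
[ 0.43993632 -0.18124932  0.20427245]
```

View pics/wrist1.png

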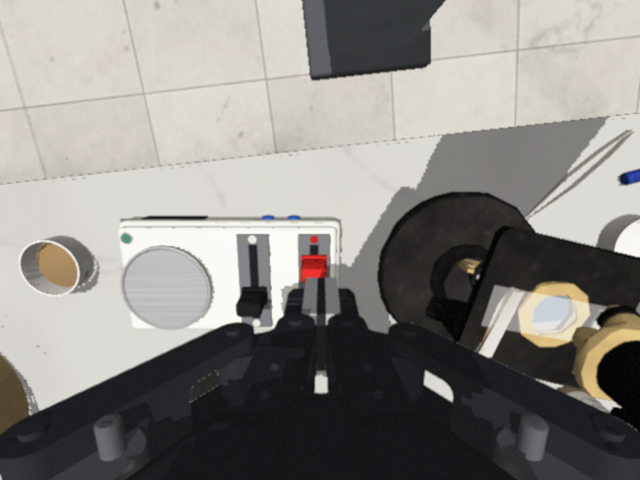

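The wrist view, with the robot at the top of the image, shows the red tab at (314,266) next to its red dot and the black tab at (250,302). The fingers at (320,300) are in line with the red slot. Next I descend behind the tab.

```bash
python3 -m crank '[[0,-0.09,0.8,0,0,0,-1],[0,0,0.8,0,0,0,-1],[0,0,0.8,0,0,0,-1],[0,0,0.4,0,0,0,-1],[0,0,0,0,0,0,-1],[0,0,0,0,0,0,-1]]'
```

```text
time_s: 5.5
tool_pos: [0.4393, -0.1847, 0.0915]
tcp_rot: [0.001, 0.054, 0.999, -0.0]
ft_force: [0.7, -0.2, 0.6]
gripper_width: 0.0
```

```bash
python3 -m crank '[[-0.25,0,0,0,0,0,-1],[-0.25,0,0,0,0,0,-1],[-0.25,0,0,0,0,0,-1],[-0.2,0,0,0,0,0,-1],[-0.2,0,0,0,0,0,-1],[0,0,0,0,0,0,-1]]'
python3 -m crank '[[-0.1,0,0,0,0,0,-1],[-0.1,0,0,0,0,0,-1],[-0.1,0,0,0,0,0,-1],[0,0,0,0,0,0,-1]]'
```

```text
time_s: 6.1
tool_pos: [0.4854, -0.1894, 0.0904]
tcp_rot: [0.0, 0.054, 0.999, -0.0]
ft_force: [-0.3, 0.2, 0.6]
gripper_width: -0.0
time_s: 6.5
tool_pos: [0.4966, -0.1907, 0.0904]
tcp_rot: [0.0, 0.054, 0.999, -0.0]
ft_force: [0.5, 0.7, -0.5]
gripper_width: -0.0001
```

```bash
python3 -m crank '[[-0.05,0,0,0,0,0,-1]]'
python3 - <<'E'
from h import *
a=[]
for n in ("wrist","side"):
    p=camera(n); im=p["pixels"]
    a.append(im[150:390,120:440] if n=="wrist" else im[140:300,220:380])
    for c in finder.cut_out(p,"lock_slide_grip")[:1]:
        Q=pts(p,c["mask"]); print(n,round(c["p"],2),len(Q),np.median(Q,0).round(4),Q.min(0).round(3),Q.max(0).round(3))
cv2.imwrite("pics/c2.png",np.hstack([cv2.resize(a[0],(480,360)),cv2.resize(a[1],(320,360))]))
E
```

```text
time_s: 6.6
tool_pos: [0.498, -0.1907, 0.0903]
tcp_rot: [-0.0, 0.054, 0.999, 0.0]
ft_force: [-0.2, 0.0, 0.4]
gripper_width: 0.0
wrist 0.68 1851 [ 0.4703 -0.1888  0.0816] [ 0.464 -0.204  0.047] [ 0.492 -0.177  0.085]
side 0.76 200 [ 0.4721 -0.1998  0.0668] [ 0.465 -0.207  0.022] [ 0.489 -0.06   0.082]
```

View pics/c2.png

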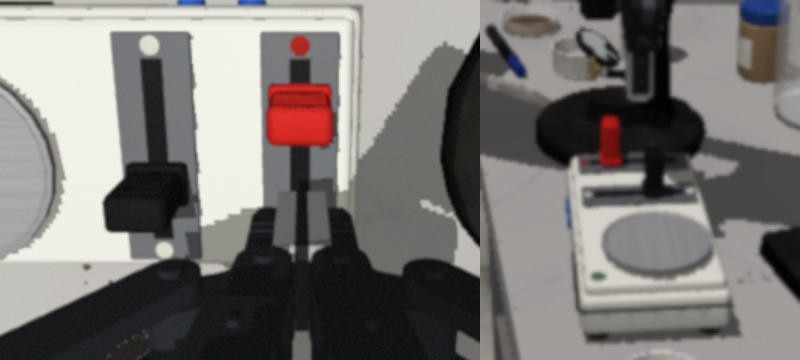

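The tab has not moved, even though the measured TCP has passed it. I'll look at the full side view before doing anything else.

Run:
```python
from h import *
p=camera("side"); s=sensors.get_obs(); t=s["tool_pos"]
print(s["q"].round(3),t)
for dz in (0,-.025): print(cm(p,t+[0,0,dz]).round())
im=p["pixels"].copy()
cv2.imwrite("pics/s3.png",cv2.resize(im[0:300,150:500],(700,600)))
```

```text
[-0.514  0.139  1.882 -0.     1.121 -1.977] [ 0.49804852 -0.19072222  0.09027932]
[299. 187.]
[299. 201.]
```

View pics/s3.png

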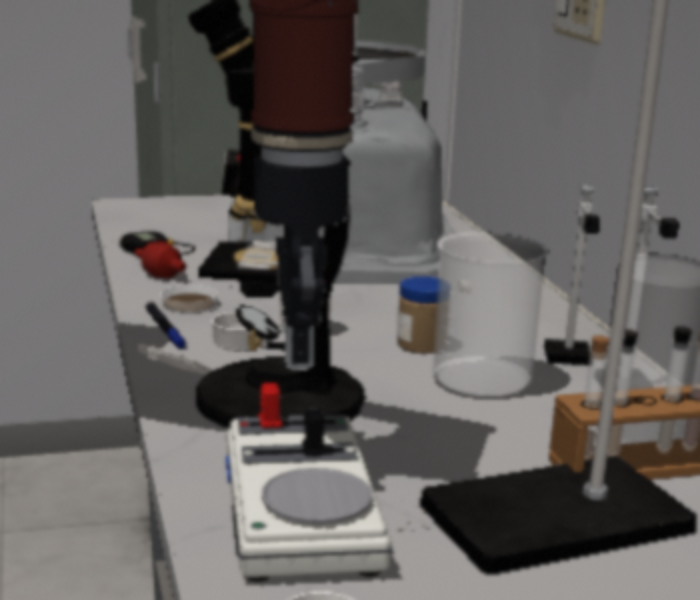

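The side view shows the fingertips at about (300,184), above the tab top at (285,192). They went over the tab, so the tips sit higher than 25 mm below the TCP. I'll measure them by depth.

Run:
```python
from h import *
for n in("side","wrist","top"):
    p=camera(n); 
    P=pts(p,np.ones((480,640),bool)); 
    m=(P[:,0]>.44)&(P[:,0]<.56)&(P[:,1]>-.23)&(P[:,1]<-.155)&(P[:,2]>.088)&(P[:,2]<.16)
    Q=P[m]; print(n,len(Q))
    for a in np.arange(.088,.16,.008):
        k=Q[(Q[:,2]>=a)&(Q[:,2]<a+.008)]
        if len(k): print(round(a,3),len(k),k.min(0).round(3),k.max(0).round(3))
```

```text
side 426
0.096 34 [ 0.487 -0.202  0.099] [ 0.508 -0.194  0.103]
0.104 52 [ 0.487 -0.208  0.105] [ 0.508 -0.19   0.112]
0.112 66 [ 0.487 -0.209  0.112] [ 0.508 -0.186  0.12 ]
0.12 64 [ 0.487 -0.208  0.12 ] [ 0.508 -0.185  0.128]
0.128 63 [ 0.487 -0.208  0.128] [ 0.508 -0.188  0.136]
0.136 27 [ 0.484 -0.211  0.136] [ 0.504 -0.184  0.144]
0.144 72 [ 0.482 -0.23   0.145] [ 0.509 -0.163  0.152]
0.152 48 [ 0.483 -0.23   0.152] [ 0.504 -0.183  0.16 ]
wrist 12183
0.104 332 [ 0.486 -0.203  0.104] [ 0.493 -0.177  0.112]
0.112 551 [ 0.486 -0.204  0.112] [ 0.493 -0.177  0.12 ]
0.12 638 [ 0.486 -0.204  0.12 ] [ 0.493 -0.177  0.128]
0.128 482 [ 0.486 -0.204  0.128] [ 0.493 -0.177  0.136]
0.136 1061 [ 0.484 -0.212  0.136] [ 0.509 -0.169  0.144]
0.144 2907 [ 0.481 -0.226  0.144] [ 0.51  -0.155  0.152]
0.152 6212 [ 0.481 -0.23   0.152] [ 0.51  -0.155  0.16 ]
top 90
0.096 2 [ 0.491 -0.195  0.101] [ 0.492 -0.195  0.103]
0.104 8 [ 0.488 -0.197  0.105] [ 0.492 -0.187  0.111]
0.112 11 [ 0.488 -0.202  0.113] [ 0.492 -0.185  0.12 ]
0.12 8 [ 0.488 -0.202  0.121] [ 0.494 -0.189  0.126]
0.128 2 [ 0.491 -0.202  0.13 ] [ 0.492 -0.2    0.13 ]
0.136 4 [ 0.486 -0.203  0.139] [ 0.491 -0.199  0.142]
0.144 9 [ 0.484 -0.22   0.146] [ 0.491 -0.202  0.152]
0.152 46 [ 0.484 -0.226  0.152] [ 0.495 -0.203  0.159]
```

All three cameras put the shut fingertips at z≈0.099, which is 9 mm above the reported TCP rather than 25 mm below it. x and y agree. I'll trust the cameras: back off, go 37 mm lower and check.

```bash
python3 -m crank '[[0.5,0,0,0,0,0,-1],[0.5,0,0,0,0,0,-1],[0.5,0,0,0,0,0,-1],[0,0,0,0,0,0,-1],[0,0,0.5,0,0,0,-1],[0,0,0.42,0,0,0,-1],[0,0,0,0,0,0,-1],[0,0,0,0,0,0,-1]]'
python3 - <<'E'
from h import *
for n in("side","wrist"):
    p=camera(n); 
    P=pts(p,np.ones((480,640),bool)); 
    m=(P[:,0]>.42)&(P[:,0]<.463)&(P[:,1]>-.22)&(P[:,1]<-.155)&(P[:,2]>.055)&(P[:,2]<.1)
    Q=P[m]; print(n,len(Q),Q.min(0).round(3),Q.max(0).round(3))
    for c in finder.cut_out(p,"lock_slide_grip")[:1]:
        Q=pts(p,c["mask"]); print(round(c["p"],2),len(Q),np.median(Q,0).round(4))
    cv2.imwrite(f"pics/{n}4.png",p["pixels"])
E
```

```text
time_s: 7.8
tool_pos: [0.439, -0.1843, 0.0537]
tcp_rot: [-0.0, 0.054, 0.999, 0.0]
ft_force: [0.4, -0.0, -0.7]
gripper_width: -0.0002
side 257 [ 0.427 -0.202  0.061] [ 0.449 -0.187  0.1  ]
0.5 199 [ 0.4725 -0.2     0.0665]
wrist 2001 [ 0.427 -0.198  0.068] [ 0.435 -0.171  0.1  ]
0.57 243 [ 0.4701 -0.1882  0.0822]
```

Tips are now at z≈0.061, in line with and behind the tab. Now the push, starting gently.

```bash
python3 -m crank '[[-0.25,0,0,0,0,0,-1],[-0.25,0,0,0,0,0,-1],[-0.2,0,0,0,0,0,-1],[-0.1,0,0,0,0,0,-1]]'
python3 -m crank '[[-0.2,0,0,0,0,0,-1],[-0.2,0,0,0,0,0,-1],[-0.2,0,0,0,0,0,-1],[-0.1,0,0,0,0,0,-1]]'
python3 - <<'E'
from h import *
for n in("side","top"):
    p=camera(n)
    for c in finder.cut_out(p,"lock_slide_grip")[:1]:
        Q=pts(p,c["mask"]); print(round(c["p"],2),len(Q),np.median(Q,0).round(4))
    print(sensors.get_obs()["tool_pos"],sensors.get_obs()["ft_force"])
E
```

```text
time_s: 8.4
tool_pos: [0.4713, -0.1879, 0.0536]
tcp_rot: [-0.0, 0.054, 0.999, -0.0]
ft_force: [-2.0, 0.2, 2.1]
gripper_width: -0.0002
time_s: 8.8
tool_pos: [0.4988, -0.1908, 0.0533]
tcp_rot: [-0.0, 0.054, 0.999, 0.0]
ft_force: [-2.3, -0.3, 0.9]
gripper_width: -0.0001
[ 0.49896868 -0.19078038  0.05345432] [-1.09097907 -0.33840063  0.05648503]
[ 0.49853853 -0.1907161   0.05352393] [-0.05247047  0.08819718 -0.40561907]
```

The force now shows the 2 N of friction. I'll push in small steps to the stop.

```bash
for i in 1; do python3 -m crank '[[-0.08,0,0,0,0,0,-1],[0,0,0,0,0,0,-1]]'; python3 -m crank '[[-0.08,0,0,0,0,0,-1],[0,0,0,0,0,0,-1]]'; python3 -m crank '[[-0.06,0,0,0,0,0,-1],[0,0,0,0,0,0,-1]]'; done | grep -E 'pos|force'
```

```text
tool_pos: [0.5003, -0.1909, 0.0534]
ft_force: [-6.3, 0.0, 3.9]
tool_pos: [0.5004, -0.1908, 0.0534]
ft_force: [-20.0, 2.1, 15.1]
tool_pos: [0.5005, -0.1908, 0.0534]
ft_force: [-28.2, 2.8, 23.8]
```

The TCP has stalled against the stop and the force is rising. I'll back off, lift clear and look.

```bash
python3 -m crank '[[0.3,0,0,0,0,0,-1],[0.5,0,0,0,0,0,-1],[0.3,0,0,0,0,0,-1],[0.2,0,-0.5,0,0,0,-1],[0,0,-1,0,0,0,-1],[0,0,-1,0,0,0,-1],[0,0,-1,0,0,0,-1],[0,0,-1,0,0,0,-1],[0,0,0,0,0,0,-1]]'
python3 - <<'E'
from h import *
a=[]
for n in("wrist","side","top"):
    p=camera(n); im=p["pixels"]
    if n!="top": a.append(im[150:390,120:440] if n=="wrist" else im[140:300,220:380])
    for t in("lock_slide_grip","range_slide_grip","sample_tin_mid"):
      for c in finder.cut_out(p,t)[:1]:
        Q=pts(p,c["mask"]); T=Q[Q[:,2]>.075]; print(n,t,round(c["p"],2),len(Q),np.median(Q,0).round(4),len(T) and T.mean(0).round(4))
cv2.imwrite("pics/c5.png",np.hstack([cv2.resize(a[0],(480,360)),cv2.resize(a[1],(320,360))]))
E
```

```text
time_s: 10.5
tool_pos: [0.4585, -0.188, 0.2407]
tcp_rot: [0.006, 0.054, 0.999, -0.003]
ft_force: [-0.2, -0.9, 0.2]
gripper_width: -0.0002
wrist lock_slide_grip 0.93 436 [ 0.5115 -0.1934  0.0728] [ 0.5106 -0.1932  0.0886]
wrist range_slide_grip 0.69 609 [ 0.4943 -0.2462  0.0793] [ 0.4977 -0.2474  0.0815]
wrist sample_tin_mid 0.91 2802 [ 0.4585 -0.4564  0.0127] 0
side lock_slide_grip 0.63 172 [ 0.5187 -0.2043  0.0714] [ 0.5162 -0.2021  0.0794]
side range_slide_grip 0.62 236 [ 0.4971 -0.2589  0.0665] [ 0.4981 -0.254   0.0794]
side sample_tin_mid 0.65 1395 [ 0.4581 -0.4529  0.0128] 0
top lock_slide_grip 0.49 103 [ 0.5204 -0.1946  0.0818] [ 0.5185 -0.1944  0.0901]
top range_slide_grip 0.49 183 [ 0.4965 -0.2482  0.0799] [ 0.4992 -0.247   0.0814]
top sample_tin_mid 0.56 1005 [ 0.4617 -0.4521  0.0107] 0
```

View pics/c5.png

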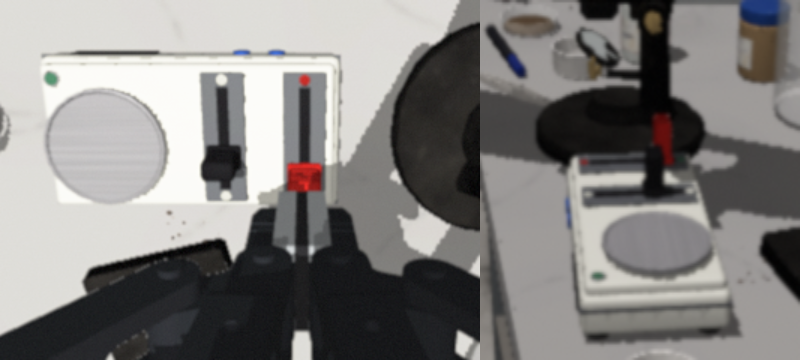

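The red tab is now at the far end of its slot: (305,178) in the wrist crop, (662,140) in the side crop. It covers the slot's end, and the black tab is unchanged. The robot is clear, so I'm handing in.

```bash
python3 -c "
from bench import robot; print(robot.sign_off())"
```

```text
the job is handed in; nothing more can be done
None
```

I pushed the red transport lock to its stop with the shut fingers, backed off, lifted clear and handed in at about 10.7 s of the 38 s.

**First try missed:** the fingers passed over the tab without touching it. All three cameras put the shut fingertips about 9 mm above the reported TCP, not the stated 25 mm ahead of it. I went 37 mm lower by the camera measurement and pushed again.

**Last checks:**
- **Red lock:** the tool stalled at the stop with the force rising to about 37 N (28 N along x, 24 N up). The side camera has the tab about 46 mm further from the robot than at the start. It started somewhere between 0 and 10 mm, so that fits the full 50 mm travel. The last wrist and side pictures show it at the far end of its slot. The green dot itself was hidden, so the stop is judged from the stall and the travel.
- **Black range grip:** within about 2 mm of where it stood, comparing the same camera before and after. The first side-camera reading of it was unreliable because its mask fell on the red tab.
- **Soil tin:** within about 1 mm by the top camera. The side camera gives 4 to 5 mm, within what the networks can resolve.
- **Robot:** touching nothing, about 0.16 m above the deck, with the force reading within noise.

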